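# Close the ampoule chest by breaking its lid stay

### The arm

A 7-joint arm with a two-finger parallel gripper is mounted at the origin on the work surface. World frame = base frame: x ahead of the robot, y to its left, z up, the work surface at z = 0. Lengths are in m, angles in degrees, forces in N, time in s.
With the tool pointing down it reaches from about 0.425 to 0.875 m from the base axis. Payload 4.7 kg.
Tool frame: the origin (TCP) lies on the centre line of the jaws, within the pads' length; the fingertips stand 11 mm ahead of it and the grasp point (between the pads) lies 8 mm behind it (finger_overhang is the x of the fingertips in the tool frame, in m); x points along the fingers, z is the direction in which the jaws open and shut, and the axes are right-handed (so a half turn about x gives the same grasp; the last joint's range is limited). The gripper opens to 87 mm and grips with 3 to 60 N. Pads are 19 mm wide; open, the fingers measure 117 mm over their backs; the gripper's body (75 mm by 190 mm) begins 51 mm behind the grasp point.
Start: joints at [77.928, 18.392, -4.016, 83.108, 1.295, 78.541, -3.26], TCP at [0.145, -0.634, 0.234] pointing down, gripper open.
Joint ranges: [-163.93, 163.93], [-17.29, 119.83], [-79.2, 71.16], [3.27, 140.29], [-89.18, 269.18], [5.43, 117.66], [-154.24, 154.24]. Speed limits (degrees/s): [147.25, 147.25, 180, 180, 180, 180, 180].

### API

Orientations are given as [roll, pitch, yaw] about the fixed x, y, z axes, in that order (R = Rz(yaw) Ry(pitch) Rx(roll)).
In Python, from cell import get_obs, read_camera, sign_off, cut_out, finger_overhang gives the robot as it stands.
- The arm moves only by the tool servo_tool, never from a script. Its argument "rows" is one flat list of numbers, 5 for each row, row after row: the shift along the world's x, y, z in mm, then the turn about the world's z in degrees, then the closure, from 0 (fully open) to 1 (shut). A call has 1 to 10 rows; each row is the pose to reach, as a shift and turn from the pose commanded when the call began; what a row does not reach only later rows make up. A row lasts 1/12 s, in which the tool goes at most 41.7 mm and 7.16 degrees, less where a joint would pass 70% of its speed; a pose out of reach is approached as far as the arm can. A call with a gripper value outside its range is refused whole. The fingers move at their own pace and stop on an object; "force" is the grip in N (left out, the last holds). Time passes only in rows, so rows that repeat a pose let the fingers close. It gives the time, the measured TCP pose, the force and the opening at its end, in the units of the state.
- get_obs(): the state, without advancing time (a new reading comes with each control period).
- read_camera(name): name is "scene" or "top" or "wrist"; returns a dict with "frame" (400x640x3 uint8, blue, green, red), "range_z" (400x640 float32, m along the optical axis (not along the pixel's ray), 0 where there is no reading), "intrinsics" (3x3 intrinsics, pixels), "cam_to_world" (4x4, takes a point from camera to world coordinates); the wrist camera has in their place "tool_from_camera" (4x4, takes a point from camera to tool coordinates, whose origin is the TCP and whose axes are the tool frame's). Camera axes: x right, y down, z forward; pixel columns grow to the right and rows downward; lengths in m; the calibration is good to about 2 mm. The wrist camera is an equidistant fisheye: a pixel r from the principal point sees the ray r / f radians off the axis. A picture is of the moment at which its call begins: read the wrist's pose just before it.
- sign_off(): hands the job in, once; it reports no verdict.
Trained networks look in a picture, given as the dict that the camera call returned (one of the last four; its "shot" number tells which), for a name from the list of things; names that differ only in an ending like _2 or _b are one class to them, and where a whole thing is asked for, a point or a joint stands for the part that bears it (a point fixed in the world has none). Each returns a list of dicts, best first, with "score" (0 to 1); they miss things now and then, are a little off and sometimes report something else, mostly with a low value. They report only what shows in the picture. A call takes as long as a camera call.
- cut_out(name, picture): "pixels" (400x640 bool, what is visible of it) and "extent" ([centre column, centre row, width, height] in pixels, round what is visible of it).
The state is a dict: "time_s": time; "qpos": joint angles; "joint_velocities": joint speeds; "effort": joint torques, N m; "tool_pos": TCP position; "tool_rot": TCP orientation; "force": force on the tool from outside, world axes, zero at the start; "wrist_torque": the same for the moment, N m; "grip_width": finger opening in m.
Only numpy, scipy, OpenCV 4.12 (cv2) and the standard library are available. Lean on these libraries where they do the work, as an engineer would, in place of code of your own. Each camera call takes 0.05 s, during which the arm holds its last target.

### The job

The blue lid of the grey ampoule chest is held open by a folding metal stay with a red grip bar at its knee. Lift the red bar until the stay's knee goes past straight and unlocks, then lower the lid, without slamming it, until it is fully closed. Let go, and leave the bottle, the jar and the dish where they stand.

Things in the scene. Friction and masses are not known exactly. Their poses are not given: they have to be found in the camera images.
- chest: Grey open chest fixed to the worktop: 200 mm along its x, 260 along y, rim 90 mm high. Origin: centre of its underside; z up. The blue lid (white inside), 200 mm long, 260 wide, 10 thick, is hinged on the rim at chest x = -100; it starts 64 degrees above level, free edge 270 mm above the worktop, and swings down towards chest +x; closed, its top face is 100 mm above the worktop.
- knee_grip (a point): Grip point of the red bar at the stay's knee: 16 mm in diameter, parallel to chest y, sticking out 74 mm beyond the stay at chest y = -142; clear below; 95 mm above the worktop at first. It lifts on an arc of 82 mm about stay_pivot, starting 0.42 towards chest +x to 0.91 up, by a few N. Straight after 12 mm; 35 to 45 mm of lift unlocks it well, and it stays there when released.
- stay_pivot (a point): Pivot of the stay's lower link (82 mm, up to the knee) on the chest's side, at chest x = 65, y = -142, z = 60 mm; its axis is parallel to chest y. An upper link of equal length joins the knee to the lid's edge 65 mm from the lid's hinge.
- knee (a joint): Bend of the stay's knee, rad: 0 = locked, on its stop just below straight; 0.28 = straight; above that = past centre, unlocked; about 2.04 with the lid closed, the red bar then 45 mm above the rim. Below 0.28 the stay blocks the lid.
- lid (a joint): Turn of the lid, rad: 0 = held open as at the start; grows as it goes down; 1.12 = fully closed on the rim. It dips to -0.03 as the knee goes through straight. The hinge is stiff (about 0.55 N m friction): unlocked, the lid stays where left and must be pushed down, some 2 to 6 N near the middle of its blue outer face; a fingertip may slide along the face.
- bottle: Bystander: clear bottle with a blue cap, 60 mm in diameter, 150 mm tall; origin at the centre of its underside.
- jar: Bystander: white jar with a pink lid, 72 mm in diameter, 85 mm tall; origin at the centre of its underside.
- dish: Bystander: steel bowl, 110 mm in diameter, 40 mm tall; origin at the centre of its underside.

How it is judged (in metres and radians):
On the way:
1. the stay's knee is lifted past straight and unlocked, the lid not yet down (value of joint knee above 0.4 rad and value of joint lid below 0.9 rad), for 0.1 s.
At the end, for the whole second after the job is handed in: the lid is closed on the rim (within 0.09 rad, 5 degrees), at rest, with the stay folded (value of joint lid above 1.03 rad and velocity of joint lid below 0.05 rad/s and value of joint knee above 1.5 rad); the robot touches nothing.
It fails at once if the lid is slammed (turns down faster than 3 rad/s) (velocity of joint lid above 3 rad/s).
It fails at once if a bystander is moved more than 30 mm (distance of any of bottle, jar, dish from where it was at the start of the episode above 0.03 m).
It also fails if it takes over 45 s, if anything falls off the work surface, if the arm or the gripper's body presses on something with over 40 N, if the wrist force passes 120 N, or if a joint passes its speed limit or range.

## Working session

There is one attempt and no reset: what is moved stays moved. The work goes in short steps, Python scripts to look and compute and a tool call to move; the robot and the scene stay as the last step left them, time stands still between calls to the robot, and variables do not carry over. Pictures are saved under pics/ and viewed, and the job is handed in when it is done.

Besides the shell and the picture viewer there is one more tool, called after "Request:" as name(argument=value, ...) on one line, values as JSON. servo_tool: Moves the arm, as the interface text tells. Its arguments: {"type":"object","properties":{"rows":{"type":"array"},"force":{"type":"number"}},"required":["rows"]}

```bash
mkdir -p pics; ls; python3 - <<'E'
from cell import *
import cv2,numpy as np
o=get_obs(); print({k:np.round(v,3).tolist() for k,v in o.items()}, finger_overhang)
for n in ["scene","top"]:
    p=read_camera(n); cv2.imwrite(f"pics/{n}0.png",p["frame"]); print(n,p["intrinsics"].tolist(),np.round(p["cam_to_world"],3).tolist())
    np.savez(f"{n}0.npz",f=p["frame"],d=p["range_z"],K=p["intrinsics"],T=p["cam_to_world"])
    for t in ["chest","knee_grip","bottle","jar","dish","lid","knee"]:
        r=cut_out(t,p)
        for c in r[:2]:
            m=c["pixels"]; v,u=np.nonzero(m&(p["range_z"]>0)); 
            if len(v)==0: continue
            z=p["range_z"][v,u]; K=p["intrinsics"]
            P=np.c_[(u-K[0,2])*z/K[0,0],(v-K[1,2])*z/K[1,1],z]@p["cam_to_world"][:3,:3].T+p["cam_to_world"][:3,3]
            print(n,t,round(c["score"],2),np.round(c["extent"]),np.round(np.median(P,0),3),np.round(np.percentile(P,2,axis=0),3),np.round(np.percentile(P,98,axis=0),3))
E
```

```text
pics
{'time_s': 0.0, 'qpos': [77.928, 18.44, -4.018, 83.175, 1.295, 78.54, -3.26], 'joint_velocities': [0.03, 0.001, 0.011, 0.114, 0.1, -0.011, 0.07], 'effort': [0.001, -49.129, -0.404, -31.253, -0.064, 0.044, 0.0], 'tool_pos': [0.145, -0.633, 0.232], 'tool_rot': [-177.302, 89.891, 105.581], 'force': [0.198, 0.393, 1.323], 'wrist_torque': [-0.008, -0.003, 0.018], 'grip_width': 0.087} 0.011
scene [[434.3191026212984, 0.0, 315.9637964811773], [0.0, 434.3191026212984, 200.00540047690222], [0.0, 0.0, 1.0]] [[-0.569, 0.705, -0.423, 1.125], [0.823, 0.486, -0.295, 0.414], [-0.002, -0.516, -0.857, 1.248], [0.0, 0.0, 0.0, 1.0]]
scene chest 0.62 [331. 216. 116. 104.] [0.553 0.097 0.063] [ 0.444 -0.042  0.004] [0.683 0.231 0.271]
scene knee_grip 0.74 [287. 206.  29.  21.] [ 0.604 -0.063  0.099] [ 0.585 -0.106  0.073] [ 0.637 -0.024  0.105]
scene bottle 0.79 [430. 276.  26.  32.] [0.576 0.419 0.095] [ 0.542  0.391 -0.001] [0.591 0.447 0.151]
scene jar 0.81 [248. 133.  23.  33.] [ 0.454 -0.358  0.063] [ 0.417 -0.399  0.003] [ 0.478 -0.337  0.089]
scene jar 0.41 [431. 278.  26.  29.] [0.576 0.42  
[... 501 characters left out ...]
5 [296. 196. 135. 108.] [0.542 0.097 0.122] [ 0.44  -0.047  0.004] [0.669 0.235 0.273]
top knee_grip 0.63 [348. 187.  27.  24.] [ 0.597 -0.066  0.101] [ 0.542 -0.104  0.093] [ 0.61  -0.039  0.138]
top bottle 0.66 [169. 196.  27.  28.] [0.551 0.408 0.101] [0.528 0.391 0.009] [0.58  0.441 0.153]
top jar 0.94 [456. 240.  31.  27.] [ 0.44  -0.359  0.082] [ 0.408 -0.397  0.008] [ 0.471 -0.335  0.089]
top dish 0.69 [459. 196.  39.  42.] [ 0.565 -0.392  0.017] [ 0.514 -0.435 -0.002] [ 0.612 -0.338  0.042]
top dish 0.19 [286. 212. 117.  70.] [0.501 0.084 0.199] [ 0.435 -0.038  0.1  ] [0.565 0.206 0.274]
top lid 0.87 [288. 213. 120.  67.] [0.501 0.085 0.199] [ 0.435 -0.039  0.097] [0.565 0.207 0.274]
```

View pics/scene0.png

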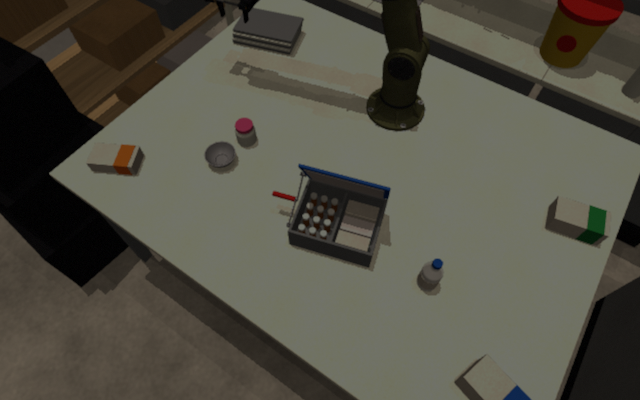

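View pics/top0.png

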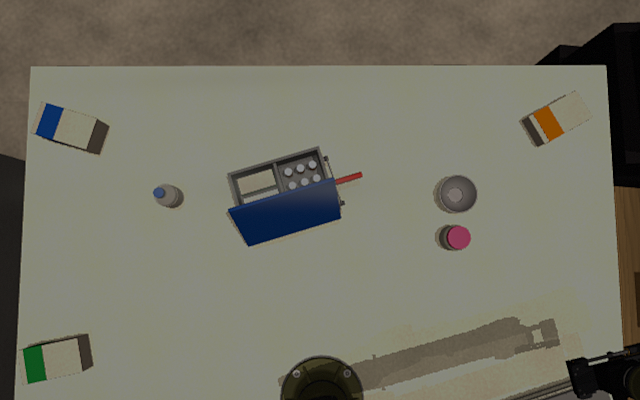

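```bash
python3 - <<'E'
import numpy as np,cv2
for n in ["scene","top"]:
    a=np.load(n+"0.npz"); f=a['f'].astype(int); d=a['d']; K=a['K'];T=a['T']
    v,u=np.mgrid[:400,:640]
    P=np.stack([(u-K[0,2])*d/K[0,0],(v-K[1,2])*d/K[1,1],d],-1)@T[:3,:3].T+T[:3,3]
    b,g,r=f[...,0],f[...,1],f[...,2]
    red=(r>110)&(r>1.8*g)&(r>1.8*b)&(d>0)&(P[...,0]>.45)&(abs(P[...,1])<.25)
    Q=P[red]; print(n,len(Q)); 
    if len(Q):
        Q=Q[(Q[:,2]<.13)&(Q[:,2]>.08)]
        c=Q.mean(0);U,S,V=np.linalg.svd(Q-c);t=(Q-c)@V[0];print(np.round(c,4),np.round(V[0],3),np.round(np.percentile(t,[1,50,99]),3),"z",np.round(np.percentile(Q[:,2],[5,50,95]),3), np.round(c+V[0]*t.min(),3),np.round(c+V[0]*t.max(),3))
    # blue lid face plane
    m=cv2.erode(((b>1.5*r)&(b>90)&(d>0)&(P[...,0]<.62)&(P[...,0]>.4)&(abs(P[...,1]-.09)<.2)&(P[...,2]>.08)).astype('uint8'),np.ones((3,3)))>0
    Q=P[m];
    if len(Q)>50:
        c=np.median(Q,0);
        for _ in range(5):
            U,S,V=np.linalg.svd(Q-Q.mean(0),full_matrices=False); e=(Q-Q.mean(0))@V[2]; Q2=Q[abs(e)<2*e.std()+.001]; Q=Q2
        print(n,"lid",len(Q),np.round(Q.mean(0),4),np.round(V[2],3),np.round(Q.min(0),3),np.round(Q.max(0),3))
        hi=Q[Q[:,2]>.25]
        pts=P[m][:, :2]
        print("yaw of normal",np.degrees(np.arctan2(V[2][1],V[2][0])),np.degrees(np.arccos(abs(V[2][2]))))
        print(cv2.minAreaRect(P[m][:,:2].astype('float32')))
E
```

```text
scene 0
top 109
[ 0.6004 -0.0732  0.1009] [-0.278  0.961 -0.004] [-0.035 -0.     0.035] z [0.096 0.101 0.106] [ 0.61  -0.108  0.101] [ 0.59  -0.038  0.101]
```

The top view shows the open blue lid at about (285,213), the red bar at (348,180) pointing right of the chest, the bottle at (168,196), the dish at (456,194) and the jar at (458,238). The bar measures 70 mm long with its top at z≈0.103, both as specified. Next I'll fit the chest pose.

```bash
cat > fit.py <<'E'
import numpy as np,cv2
from cell import *
from scipy.spatial.transform import Rotation as R
def cloud(p):
    d=p["range_z"];K=p["intrinsics"];T=p["cam_to_world"];v,u=np.mgrid[:400,:640]
    return np.stack([(u-K[0,2])*d/K[0,0],(v-K[1,2])*d/K[1,1],d],-1)@T[:3,:3].T+T[:3,3]
def lidfit(p,name="lid"):
    P=cloud(p);m=cut_out(name,p)[0]["pixels"]&(p["range_z"]>0)
    m=cv2.erode(m.astype('uint8'),np.ones((5,5)))>0
    Q=P[m];
    for _ in range(6):
        c=Q.mean(0);V=np.linalg.svd(Q-c,full_matrices=False)[2];e=(Q-c)@V[2];Q=Q[abs(e)<2*e.std()+.0005]
    n=V[2]*np.sign(V[2][2]); return c,n,e.std(),len(Q)
E
python3 - <<'E'
from fit import *
p=read_camera("top");c,n,s,k=lidfit(p);print(c,n,s,k,"elev",np.degrees(np.arccos(n[2])),"yaw",np.degrees(np.arctan2(-n[1],-n[0])))
P=cloud(p);m=cut_out("lid",p)[0]["pixels"]
f=p["frame"].astype(int)
cnt=max(cv2.findContours(m.astype('uint8'),0,1)[0],key=cv2.contourArea)
q=cv2.approxPolyDP(cnt,6,True)[:,0]
K=p["intrinsics"];T=p["cam_to_world"]
for u,v in q:
    r=T[:3,:3]@np.array([(u-K[0,2])/K[0,0],(v-K[1,2])/K[1,1],1]);o=T[:3,3]
    t=((c-o)@n)/(r@n);print(u,v,np.round(o+t*r,3))
# rim
m=cut_out("chest",p)[0]["pixels"]&(abs(P[...,2]-.09)<.006)
Q=P[m];print(len(Q))
for yaw in [14,15,16,17,18]:
    a=np.radians(yaw);ex=np.array([np.cos(a),np.sin(a)]);ey=np.array([-ex[1],ex[0]])
    print(yaw,np.round(np.percentile(Q[:,:2]@ex,[90,95,98,100]),3),np.round(np.percentile(Q[:,:2]@ey,[0,1,2,98,99,100]),3))
o=get_obs();print(R.from_euler('xyz',o['tool_rot'],degrees=True).as_matrix().round(3))
cr=cv2.resize(p["frame"][130:270,210:400],(760,560),interpolation=cv2.INTER_CUBIC);cv2.imwrite("pics/crop.png",np.clip(cr*1.8,0,255))
E
```

```text
[0.50053187 0.08469699 0.19734054] [-0.86136212 -0.25917962  0.43689956] 0.001159565612865049 3263 elev 64.09377261516525 yaw 16.746282049036296
344 202 [ 0.529 -0.056  0.171]
331 178 [ 0.576 -0.019  0.284]
229 212 [0.499 0.218 0.273]
251 246 [0.419 0.188 0.098]
340 219 [ 0.49  -0.049  0.097]Traceback (most recent call last):
  File "<stdin>", line 12, in <module>
IndexError: list index out of range
```

Request:
servo_tool(rows=[15,18,0,3,0,40,48,0,8,0,68,80,0,14,0,95,112,0,20,0,122,144,0,25,0,150,177,0,31,0,177,209,0,36,0,204,242,0,42,0,230,272,0,47,0,250,296,0,51,0])

```text
time_s: 1.83
tool_pos: [0.397, -0.3346, 0.2341]
tool_rot: [9.6, 89.9, -16.2]
force: [0.4, -0.3, -0.2]
grip_width: 0.0871
```

Request:
servo_tool(rows=[27,32,0,6,0,54,64,0,12,0,81,96,0,17,0,108,128,0,22,0,135,160,0,27,0,160,190,0,32,0,185,220,0,37,0,200,238,0,40,0,209,248,0,42.6,0,209,248,0,42.6,0])

```text
time_s: 2.67
tool_pos: [0.6051, -0.0862, 0.2334]
tool_rot: [59.0, 89.9, 75.9]
force: [-0.0, 0.2, 0.0]
grip_width: 0.0869
```

```bash
python3 - <<'E'
from fit import *
o=get_obs();M=R.from_euler('xyz',o['tool_rot'],degrees=True).as_matrix();print(o['time_s'],o['tool_pos'],M.round(3).tolist(),"zyaw",np.degrees(np.arctan2(M[1,2],M[0,2])),o['qpos'],o['force'])
for n in["top","wrist"]:
    p=read_camera(n);cv2.imwrite(f"pics/{n}1.png",np.clip(p["frame"]*1.8,0,255))
E
```

```text
2.6667 [ 0.60510475 -0.08623855  0.23341051] [[0.001, -0.29, 0.957], [0.002, 0.957, 0.29], [-1.0, 0.002, 0.001]] zyaw 16.851398068623713 [ 37.78745868  17.65045126 -39.4672757   87.90357589  11.21571176
  78.4809132   14.25933129] [-0.04818977  0.21165471  0.0062966 ][ WARN:0@9.646] global loadsave.cpp:1063 imwrite_ Unsupported depth image for selected encoder is fallbacked to CV_8U.
```

View pics/top1.png

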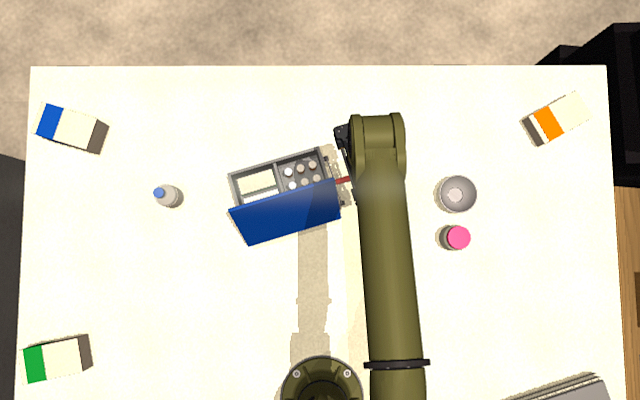

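View pics/wrist1.png

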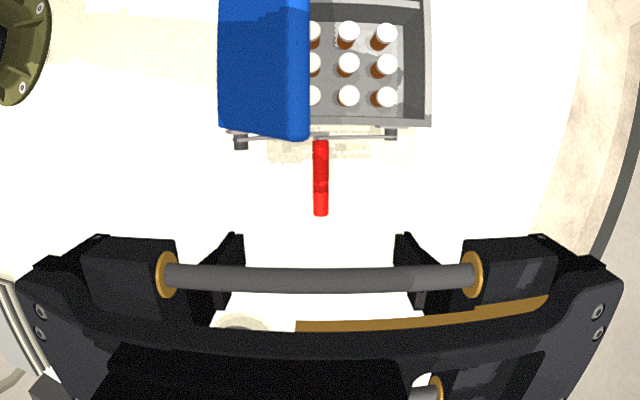

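Request:
servo_tool(rows=[0,-2,-15,0,0,1,-4,-40,0,0,1,-4,-65,0,0,1,-4,-88,0,0,1,-4,-105,0,0,1,-4,-120,0,0,1,-4,-133,0,0,1,-4,-142,0,0,1,-4,-146,0,0,1,-4,-146,0,0])

```text
time_s: 3.6
tool_pos: [0.6042, -0.0946, 0.0869]
tool_rot: [175.2, 89.9, -168.4]
force: [-0.6, -0.1, 0.2]
grip_width: 0.0872
```

```bash
python3 - <<'E'
from fit import *
o=get_obs();print(o['time_s'],o['tool_pos'],o['force'])
p=read_camera("wrist");cv2.imwrite("pics/w2.png",np.clip(p["frame"]*1.8,0,255).astype('uint8'))
m=cut_out("knee_grip",p)
f=p["frame"].astype(int);r=(f[...,2]>60)&(f[...,2]>2*f[...,1])&(f[...,2]>2*f[...,0])&(p["range_z"]>0)
v,u=np.nonzero(r);K=p["intrinsics"];z=p["range_z"][v,u];x=(u-K[0,2])/K[0,0];y=(v-K[1,2])/K[0,0];t=np.hypot(x,y);s=np.tan(t)/t
P=np.c_[x*s*z,y*s*z,z]@p["tool_from_camera"][:3,:3].T+p["tool_from_camera"][:3,3]
print(len(P),np.round(np.percentile(P,[5,50,95],axis=0),4))
E
```

```text
3.6 [ 0.60417554 -0.09459883  0.08693501] [-0.62253943 -0.08367545  0.17647498]
3527 [[-0.0173  0.0041 -0.0037]
 [-0.0157  0.0318  0.0027]
 [-0.0121  0.0551  0.0094]]
```

View pics/w2.png

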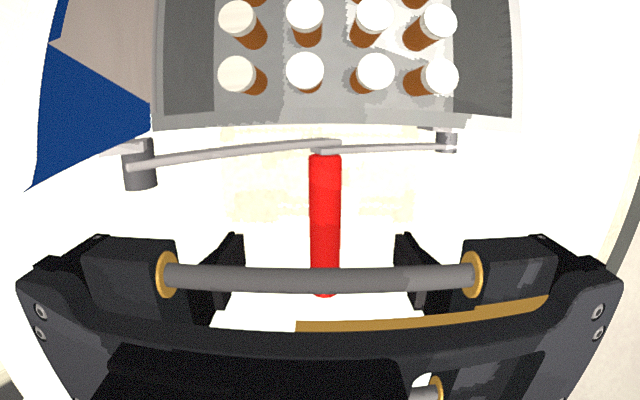

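The red bar (columns 310–340, ending near row 295) lies between the fingers. It sits 2.7 mm off centre and at grasp height.

Request:
servo_tool(rows=[3,1,0,0,0.3,3,1,0,0,0.6,3,1,0,0,1,3,1,0,0,1,3,1,0,0,1,3,1,0,0,1,3,1,0,0,1,3,1,0,0,1], force=15)

```text
time_s: 4.37
tool_pos: [0.6078, -0.0927, 0.0876]
tool_rot: [-91.0, 90.0, -74.5]
force: [0.2, -0.6, 0.3]
grip_width: 0.0416
```

Request:
servo_tool(rows=[0,0,0,0,1,0,0,0,0,1,0,0,0,0,1,0,0,0,0,1,0,0,0,0,1,0,0,0,0,1])

```text
time_s: 4.87
tool_pos: [0.6069, -0.093, 0.0874]
tool_rot: [176.8, 89.9, -166.7]
force: [-3.7, -0.7, 2.5]
grip_width: 0.0158
```

Request:
servo_tool(rows=[1.2,0.4,2.5,0,1,2.5,0.7,5,0,1,4,1.2,7.5,0,1,5.4,1.6,10,0,1,7,2,12.4,0,1,8.5,2.5,14.7,0,1,10.2,3,17,0,1,12,3.5,19,0,1,12,3.5,19,0,1])

```text
time_s: 5.62
tool_pos: [0.6174, -0.0899, 0.1067]
tool_rot: [176.2, 89.6, -167.4]
force: [-10.0, -1.8, 5.8]
grip_width: 0.0156
```

Request:
servo_tool(rows=[1.9,0.6,2.2,0,1,3.8,1.2,4.3,0,1,5.8,1.8,6.2,0,1,7.8,2.4,8,0,1,9.9,3,9.9,0,1,12,3.6,11.7,0,1,14,4.2,13.5,0,1,14,4.2,13.5,0,1])

```text
time_s: 6.28
tool_pos: [0.6299, -0.0862, 0.1209]
tool_rot: [178.6, 89.4, -165.0]
force: [-16.0, -2.4, 12.3]
grip_width: 0.0155
```

```bash
python3 - <<'E'
from fit import *
o=get_obs();print(o['time_s'],o['tool_pos'],o['force'],o['grip_width'])
p=read_camera("wrist");cv2.imwrite("pics/w3.png",np.clip(p["frame"]*1.8,0,255).astype('uint8'))
E
```

```text
6.2833 [ 0.62989539 -0.08621868  0.12092767] [-16.03129483  -2.40858359  12.30847023] 0.015501157518460495
```

View pics/w3.png

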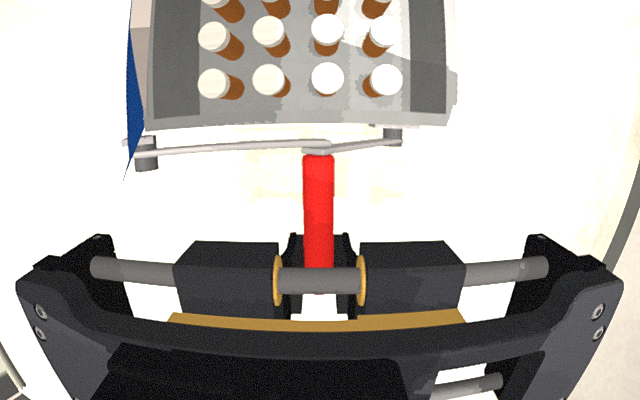

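Knee is raised past straight: the lift is about 33 mm vertically and the stay has visibly bent upward at (317,145). The residual force is radial and comes from a small arc mismatch. Now I'll relieve it, open the gripper and rise.

Request:
servo_tool(rows=[-1.5,-0.5,1,0,0.8,-1.5,-0.5,1,0,0.6,-1.5,-0.5,1,0,0.5,-1.5,-0.5,1,0,0.4,-1.5,-0.5,1,0,0.4,-1.5,-0.5,1,0,0.4,-1.5,-0.5,1,0,0.4])

```text
time_s: 6.92
tool_pos: [0.6329, -0.0853, 0.1213]
tool_rot: [-3.7, 89.9, 12.8]
force: [-0.2, 0.4, 0.3]
grip_width: 0.048
```

```bash
python3 - <<'E'
from fit import *
o=get_obs();print(o['time_s'],o['tool_pos'],o['force'],o['grip_width'])
p=read_camera("wrist");cv2.imwrite("pics/w4.png",np.clip(p["frame"]*1.8,0,255).astype('uint8'))
E
```

```text
6.9167 [ 0.63290628 -0.08525653  0.12126141] [-0.17665822  0.39015142  0.33018875] 0.04795413076032058
```

View pics/w4.png

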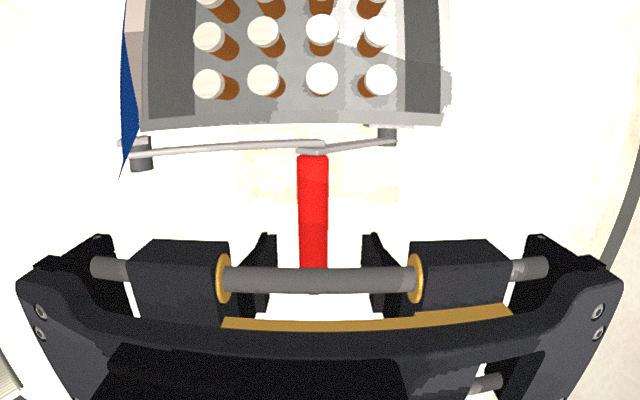

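Request:
servo_tool(rows=[0,0,20,0,0.4,0,0,50,0,0.4,0,0,80,0,0.6,0,0,110,0,0.8,0,0,140,0,1,-15,-4,165,0,1,-40,-12,170,0,1,-70,-20,170,0,1,-95,-28,170,0,1,-110,-32,170,0,1])

```text
time_s: 7.8
tool_pos: [0.5204, -0.1187, 0.2914]
tool_rot: [-110.4, 89.9, -94.1]
force: [0.5, -0.8, 0.2]
grip_width: 0.0067
```

Request:
servo_tool(rows=[-5,15,0,0,1,-12,40,0,0,1,-20,68,0,0,1,-28,95,0,0,1,-36,122,0,0,1,-44,150,0,0,1,-51,173,0,0,1,-56,188,0,0,1,-57,191,0,0,1,-57,191,0,0,1])

```text
time_s: 8.63
tool_pos: [0.4654, 0.0743, 0.2913]
tool_rot: [-58.8, 89.9, -42.2]
force: [-0.4, -0.9, -0.7]
grip_width: 0.0004
```

```bash
python3 - <<'E'
from fit import *
o=get_obs();print(o['time_s'],o['tool_pos'],o['force'],o['grip_width'],o['qpos'])
p=read_camera("wrist");cv2.imwrite("pics/w5.png",np.clip(p["frame"]*1.8,0,255).astype('uint8'))
p=read_camera("scene");cv2.imwrite("pics/s5.png",np.clip(cv2.resize(p["frame"][60:300,200:480],(700,600))*1.8,0,255).astype('uint8'))
c,n,s,k=lidfit(p);print(c,n,k,np.degrees(np.arccos(n[2])))
E
```

```text
8.6333 [0.46541369 0.07425632 0.29132837] [-0.43616495 -0.88837916 -0.71636403] 0.0003764093059541153 [ 38.34257633  -4.72213409 -47.23098768 100.76512998  -3.43843499
  82.41313399   8.26774105]
[0.56119729 0.09891714 0.05429577] [-0.00598022 -0.14076769  0.99002459] 4238 8.099619755044758
```

View pics/w5.png

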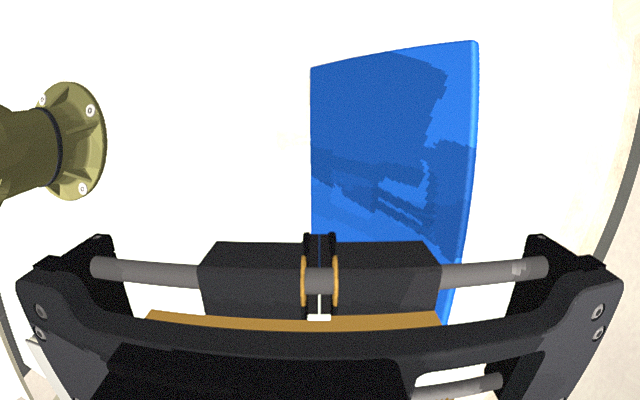

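View pics/s5.png

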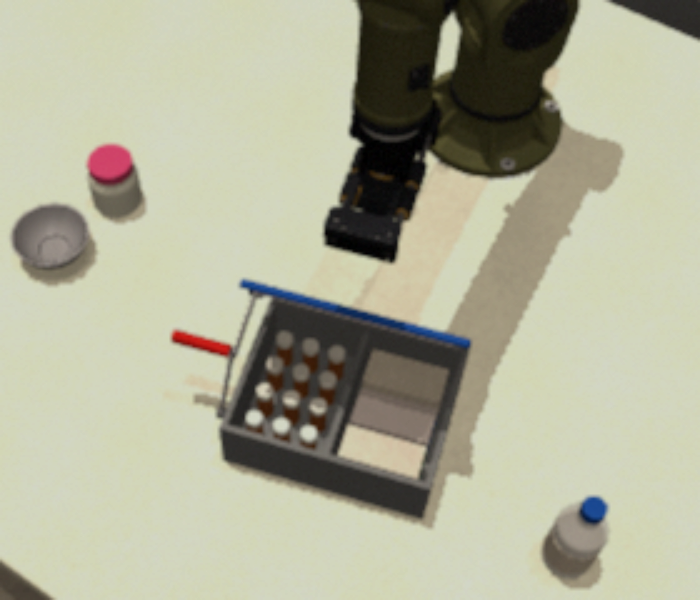

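The wrist view shows the fingers shut, with the lid's blue face to their right (columns 310–480). The scene view shows the stay kinked upward at the knee. Now I'll push.

Request:
servo_tool(rows=[0,0,-20,0,1,10,3,-42,0,1,25,7.5,-51,0,1,35,10.5,-51,0,1,40,12,-51,0,1,45,13.3,-53,0,1,49,14.6,-55,0,1,55,16.2,-58.5,0,1,60,17.8,-62,0,1])

```text
time_s: 9.53
tool_pos: [0.5259, 0.0908, 0.2292]
tool_rot: [-77.2, 89.9, -60.8]
force: [-1.7, -1.1, 2.3]
grip_width: 0.0007
```

```bash
python3 - <<'E'
from fit import *
o=get_obs();print(o['time_s'],o['tool_pos'],o['force'],o['grip_width'],o['qpos'])
p=read_camera("wrist");cv2.imwrite("pics/w6.png",np.clip(p["frame"]*1.8,0,255).astype('uint8'))
p=read_camera("scene");cv2.imwrite("pics/s6.png",np.clip(cv2.resize(p["frame"][60:300,200:480],(700,600))*1.8,0,255).astype('uint8'))
E
```

```text
9.5333 [0.52589993 0.09083731 0.22924725] [-1.67018292 -1.07432544  2.28799574] 0.0007066693945026094 [ 33.74769884   8.50759029 -50.32255767  98.62403714   6.79865528
  76.00222281  -1.4788221 ]
```

View pics/w6.png

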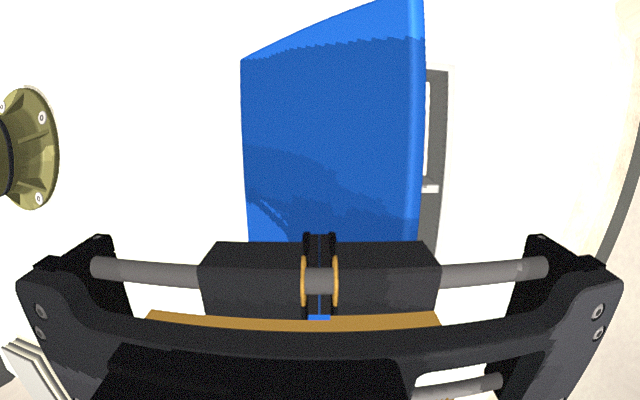

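View pics/s6.png

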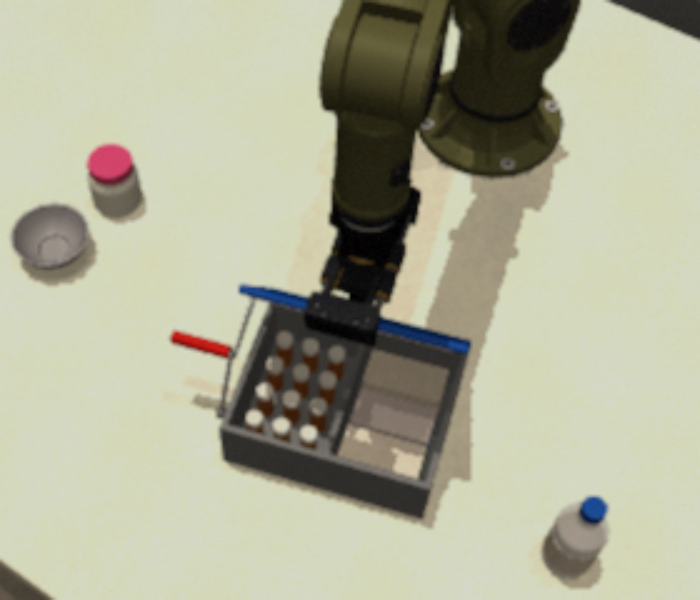

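Request:
servo_tool(rows=[5.3,1.6,-3.6,0,1,10.5,3.1,-7.3,0,1,15.5,4.6,-11.4,0,1,20.3,6,-15.5,0,1,25,7.4,-20,0,1,29.4,8.7,-24.5,0,1,33.6,10,-29.4,0,1,37.7,11.2,-34.4,0,1,41.5,12.3,-39.6,0,1,45.2,13.4,-44.9,0,1])

```text
time_s: 10.47
tool_pos: [0.5712, 0.105, 0.1837]
tool_rot: [12.4, 90.0, 28.9]
force: [0.7, 0.6, 2.8]
grip_width: 0.0002
```

```bash
python3 - <<'E'
from fit import *
o=get_obs();print(o['time_s'],o['tool_pos'],o['force'],o['grip_width'])
p=read_camera("wrist");cv2.imwrite("pics/w7.png",np.clip(p["frame"]*1.8,0,255).astype('uint8'))
p=read_camera("scene");cv2.imwrite("pics/s7.png",np.clip(cv2.resize(p["frame"][60:300,200:480],(700,600))*1.8,0,255).astype('uint8'))
E
```

```text
10.4667 [0.57116586 0.10501121 0.18371729] [0.74282481 0.62677231 2.83854585] 0.00023299149963429492
```

View pics/s7.png

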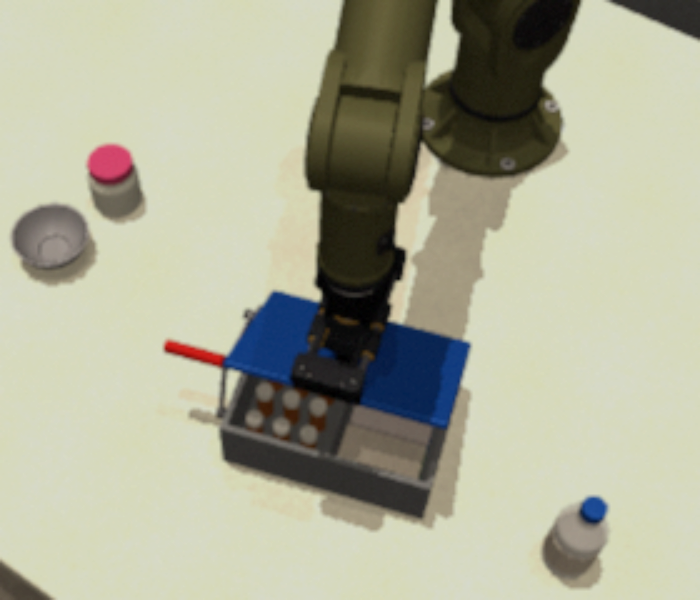

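The scene view shows the lid about half down and following the fingertip, with the stay folding. Continuing.

Request:
servo_tool(rows=[3.3,1,-5.4,0,1,6.5,1.9,-11.1,0,1,9.4,2.8,-17,0,1,12.1,3.6,-23,0,1,14.5,4.3,-29,0,1,16.7,5,-35.3,0,1,18.6,5.5,-41.5,0,1,20.2,6,-47.8,0,1,21.5,6.4,-54,0,1,22.6,6.7,-60.7,0,1])

```text
time_s: 11.4
tool_pos: [0.5934, 0.1116, 0.1229]
tool_rot: [2.1, 90.0, 18.6]
force: [-1.4, -0.4, 2.5]
grip_width: 0.0005
```

Request:
servo_tool(rows=[0.5,0.2,-4,0,1,1,0.3,-8,0,1,1.2,0.4,-11,0,1,1.4,0.4,-13,0,1,1.4,0.4,-14,0,1,1.4,0.4,-14,0,1])

```text
time_s: 11.9
tool_pos: [0.5946, 0.1119, 0.1114]
tool_rot: [-92.2, 89.9, -75.7]
force: [-4.9, -1.5, 12.8]
grip_width: 0.001
```

```bash
python3 - <<'E'
from fit import *
o=get_obs();print(o['time_s'],o['tool_pos'],o['force'],o['grip_width'])
p=read_camera("scene");cv2.imwrite("pics/s8.png",np.clip(cv2.resize(p["frame"][60:300,200:480],(700,600))*1.8,0,255).astype('uint8'))
E
```

```text
11.9 [0.59456499 0.11194465 0.11140953] [-4.93308521 -1.49228002 12.75700964] 0.001015750744722592
```

View pics/s8.png

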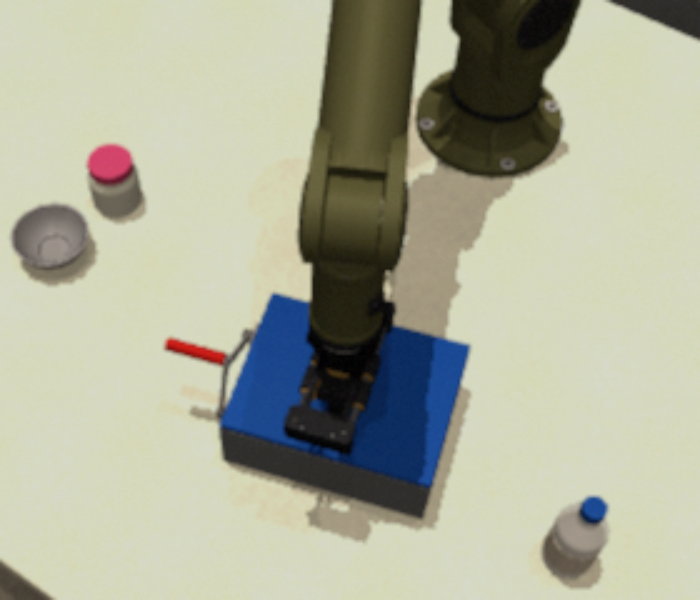

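Lid is shut on the rim: the vertical force rose to 12.8 N with the fingertip at z=0.100. I'll lift off and check.

Request:
servo_tool(rows=[0,0,5,0,1,0,0,20,0,1,0,0,45,0,1,0,0,75,0,1,0,0,105,0,1,0,0,130,0,1,0,0,145,0,1,0,0,150,0,1,0,0,150,0,1])

```text
time_s: 12.7
tool_pos: [0.5954, 0.1119, 0.2607]
tool_rot: [-15.5, 89.8, 1.0]
force: [-0.0, -0.3, -0.2]
grip_width: 0.0006
```

```bash
python3 - <<'E'
from fit import *
o=get_obs();print(o['time_s'],o['tool_pos'],o['force'])
p=read_camera("scene");cv2.imwrite("pics/s9.png",np.clip(cv2.resize(p["frame"][60:300,200:480],(700,600))*1.8,0,255).astype('uint8'))
P=cloud(p);f=p["frame"].astype(int)
ex=np.array([.9588,.284]);ey=np.array([-.284,.9588]);cx=P[...,:2]@ex-.563;cy=P[...,:2]@ey+.062
m=(f[...,0]>1.5*f[...,2])&(p["range_z"]>0)&(abs(cx)<.09)&(abs(cy)<.12)&(P[...,2]<.14)&(P[...,2]>.05)
A=np.c_[cx[m],cy[m],np.ones(m.sum())];z=P[...,2][m]
k=np.linalg.lstsq(A,z,rcond=None)[0];print(m.sum(),k,"z med",np.median(z),"tilt deg",np.degrees(np.arctan(k[0])))
r=(f[...,2]>50)&(f[...,2]>2*f[...,1])&(abs(P[...,1])<.2)&(P[...,0]>.45)&(p["range_z"]>0);print("bar",np.median(P[r],0) if r.any() else 0)
E
```

```text
12.7 [0.59542016 0.11192642 0.26074935] [-0.00226956 -0.32516497 -0.15744836]
3313 [-0.00130841  0.00060415  0.09930849] z med 0.09934447054073159 tilt deg -0.07496627825654886
bar [ 0.64375755 -0.05948583  0.14166341]
```

View pics/s9.png

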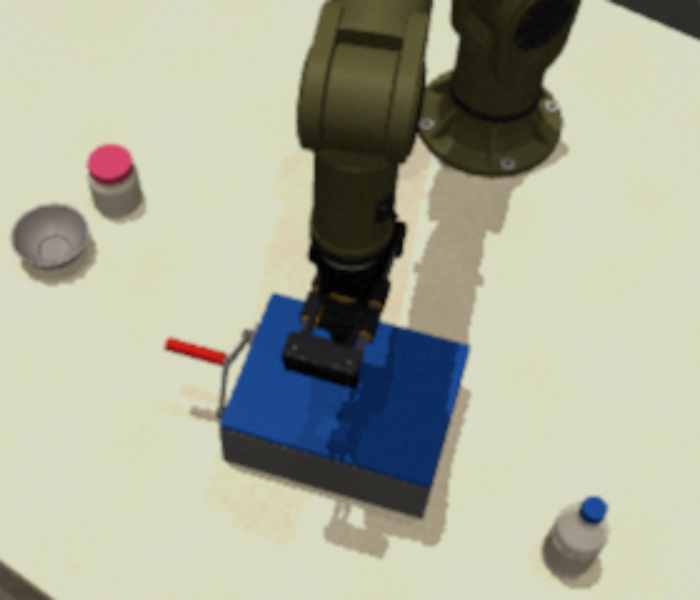

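The lid is level to within 0.1° with its top at 99 mm, and the bar's surface is at 0.142 m, which matches the folded stay. The arm is clear and the bystanders haven't moved.

```bash
python3 -c "
from cell import *
print(sign_off())"
```

```text
the job is handed in; nothing more can be done
None
```

The lid is fully closed and the job is handed in. It took about 12.7 s of the 45 s allowed. The hand-in gave no verdict.

- **Unlocking:** I gripped the red bar and lifted it along its arc, about 33 mm vertically, until the stay's knee went past straight. It stayed there when I let go.
- **Closing:** I pushed the lid down on its blue face with shut fingertips, at roughly 0.5 rad/s by the commanded path, against the 3 rad/s limit. I pressed it onto the rim with about 13 N and then lifted off 150 mm.
- **Last checks:**
  - The lid's top face is at 99 mm and level to within 0.1°.
  - The red bar's visible surface is at about 142 mm, which fits the folded stay.
  - The tool force is near zero.
  - The bottle, jar and dish look unmoved in the last picture; I did not measure them again.
- **What disagreed:** While lifting, the arm pulled up to about 20 N along the link because my arc was slightly off; this went away on release. One automatic lid fit, made with the arm in view, picked up the chest instead, so I ignored it.

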